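Find the lid that snaps onto the marble sorting tin

ROBOT

A 6-joint arm with a two-finger parallel gripper is mounted at the origin on the work surface. World frame = base frame: x ahead of the robot, y to its left, z up, the work surface at z = 0. Lengths are in m, angles in rad, forces in N, time in s.
With the tool pointing down it reaches from about 0.325 to 0.85 m from the base axis. Payload 4.4 kg.
Tool frame: the origin (TCP) lies on the front face of the gripper's body, between the roots of the fingers; the fingertips stand 97 mm ahead of it and the grasp point (between the pads) lies 78 mm ahead of it (arm.hold_point_z is the z of the grasp point in the tool frame, in m); z points along the fingers, y is the line along which they close (so a half turn about z gives the same grasp; the last joint's range is limited). The gripper opens to 94 mm and grips with 3 to 60 N. Pads are 16 mm wide; open, the fingers measure 119 mm over their backs; the gripper's body (75 mm by 177 mm) begins 78 mm behind the grasp point.
Start: joints at [-1.478, 0.207, 1.542, -0, 1.393, -0.15], TCP at [0.138, -0.558, 0.303] pointing down, gripper open.
Joint ranges: [-2.73, 2.73], [-0.86, 2.22], [0.23, 2.46], [-1.11, 4.25], [0.08, 2.63], [-2.82, 2.82]. Speed limits (rad/s): [2.79, 2.79, 3.14, 3.14, 3.14, 3.14].

INTERFACE

Orientations are given as a unit quaternion [w, x, y, z].
In Python, from station import status, read_camera, job, recognise, trace, arm gives the robot as it stands.
- The arm moves only by the tool jog_arm, never from a script. Its argument "series" is a list that holds one entry, the list of rows, each a list of 7 numbers: the turn, a rotation vector about the tool's x, y, z in rad, then the shift along the tool's x, y, z in cm, then the finger opening in cm, from 0 to 9.4. A call has 1 to 20 rows; each row is the pose to reach, as a shift and turn from the pose commanded when the call began, along the tool's axes at that moment; what a row does not reach only later rows make up. A row lasts 1/10 s, in which the tool goes at most 50 mm and 8.59 degrees, less where a joint would pass 70% of its speed; a pose out of reach is approached as far as the arm can. A call with a gripper value outside its range is refused whole. The fingers move at their own pace and stop on an object; "force" is the grip in N (left out, the last holds). Time passes only in rows, so rows that repeat a pose let the fingers close. It gives the time, the measured TCP pose, the force, the opening and the grip force at its end, in the units of the state.
- status.state(): the state, without advancing time (a new reading comes with each control period).
- read_camera(name): name is "scene" or "top" or "wrist"; returns a dict with "pixels" (400x640x3 uint8, red, green, blue), "fx", "fy", "cx", "cy" (pixels), "k1" (the pictures are not rectified: a ray, as slopes to the right and down, at radius r is drawn at 1 + k1 r^2 times it, then the intrinsics apply), "extrinsics" (4x4, takes a point from world to camera coordinates); the wrist camera has in their place "T_tool_cam" (4x4, takes a point from camera to tool coordinates, whose origin is the TCP and whose axes are the flange's). Camera axes: x right, y down, z forward; pixel columns grow to the right and rows downward; lengths in m; the calibration is good to about 2 mm. A picture is of the moment at which its call begins: read the wrist's pose just before it. There is no depth.
- job.hand_in(): hands the job in; it is judged then, once.
Trained networks look in a picture, given as the dict that the camera call returned (one of the last four; its "shot" number tells which), for a name from the list of things; names that differ only in an ending like _2 or _b are one class to them, and where a whole thing is asked for, a point or a joint stands for the part that bears it (a point fixed in the world has none). Each returns a list of dicts, best first, with "score" (0 to 1); they miss things now and then, are a little off and sometimes report something else, mostly with a low value. They report only what shows in the picture. A call takes as long as a camera call. They do not tell look-alikes from the thing itself.
- recognise(query, picture): "box" ([centre column, centre row, width, height] in pixels, round what is visible of it).
- trace(query, picture): "mask" (400x640 bool, what is visible of it) and "box" ([centre column, centre row, width, height] in pixels, round what is visible of it).
The state is a dict: "clock": time; "joint_pos": joint angles; "joint_velocities": joint speeds; "effort": joint torques, N m; "tcp_pos": TCP position; "eef_rot": TCP orientation; "ft_force": force on the tool from outside, world axes, zero at the start; "moment": the same for the moment, N m; "finger_gap": opening from 0.0 (shut) to 1.0 (fully open); "grip_force": force on a finger pad.
Only numpy, scipy, OpenCV 4.12 (cv2) and the standard library are available. Lean on these libraries where they do the work, as an engineer would, in place of code of your own. Each camera call takes 0.05 s, during which the arm holds its last target. There are 200 camera calls.

TASK

Close the sorting tin that stands on the red mat: of the three identical-looking orange lids only one fits its dividers, so try them on and press the right one down until it snaps fully home, flat on the rim, then let go. Leave the two lids that do not fit lying flat on the shelf, right way up, and do not shift or tip the mug, the glass dish or the vial.

Things in the scene. Friction and masses are not known exactly. Their poses are not given: they have to be found in the camera images.
- mat: red mat 135 x 110 mm, 2 mm thick; one of the three tins, any of them, stands exactly on its middle at its own yaw: the tin to close. Origin: centre of its underside, on the shelf (z = 0). The right lid, fully home, has its plate on the rim and its centre point 56.5 mm above the shelf. A wrong lid, either way round, stops on the dividers 10 mm higher and lifts off easily.
- tin_1: green open tin, fixed. Origin: centre of underside, on the shelf; x along its long side, z up; a half turn changes nothing. Outside 89 x 63, inside 84 x 58, rim 50 mm up, its top 5 mm flared outwards by 3 mm as lead-in. Two white dividers across it, tops 8 mm below the rim, at +-x; their spacing differs from tin to tin.
- tin_2: tin like tin_1 but for the spacing of its dividers; same origin and axes. In the middle of each end wall of every tin, 11 mm below the rim, a spring-loaded steel ball snaps over the lid's plug: pressing a lid in takes 6 to 12 N, and its last 3 mm snap in.
- tin_3: tin like tin_1 and tin_2 but for the spacing of its dividers; same origin and axes.
- lid_1_mid (a point): orange lid; point: its centre, half-way up, 24.5 mm above its underside. x along its long side, z up; a half turn changes nothing. Plate 98 x 72 x 3 mm, its top 21 mm above the underside; on its middle a black bar handle 44 mm long (x), 14 wide (y), 28 high. Under the plate a plug 82 x 55 mm, 18 mm deep, on which it lies on the shelf. About 120 g.
- lid_2_mid (a point): lid that looks the same as lid_1 from above and all sides; same point, axes and sizes. Hidden in the underside of each lid's plug are two slots across it that take the dividers of just one of the three tins; which lid fits which tin is not known beforehand.
- lid_3_mid (a point): lid that looks the same as lid_1 and lid_2; same point, axes and sizes. Only its hidden slots differ.
- mug: teal enamel mug, 82 mm across, 85 mm high, bystander; origin: centre of its underside
- dish: frosted glass dish, 120 mm across, 45 mm high, bystander; origin: centre of its underside
- vial: cork-stoppered vial of yellow marbles, 32 mm across, 74 mm high, bystander; origin: centre of its underside
Mind the look-alikes: they are no part of the job. Leave any blue look-alike of the part that bears lid_2_mid alone.

How it is judged:
At the end, for the whole second after the job is handed in: One lid is snapped home on the tin on the red mat: its centre point 53.5 to 58.5 mm above the shelf, within 6 mm of the mat's middle, tilted less than 0.05 rad. The other two lids lie on the shelf right way up (centre point 15 to 30 mm above it, tilt under 0.15 rad) (((horizontal distance between lid_1_mid and mat below 0.006 m and height (world z) of lid_1_mid between 0.0535 and 0.0585 m and angle between lid_1_mid's own z axis and vertical below 0.05 rad and height (world z) of lid_2_mid between 0.015 and 0.03 m and angle between each of lid_2_mid, lid_3_mid's own z axis and vertical below 0.15 rad and height (world z) of lid_3_mid between 0.015 and 0.03 m) or (horizontal distance between lid_2_mid and mat below 0.006 m and height (world z) of lid_2_mid between 0.0535 and 0.0585 m and angle between lid_2_mid's own z axis and vertical below 0.05 rad and height (world z) of lid_1_mid between 0.015 and 0.03 m and angle between each of lid_1_mid, lid_3_mid's own z axis and vertical below 0.15 rad and height (world z) of lid_3_mid between 0.015 and 0.03 m) or (horizontal distance between lid_3_mid and mat below 0.006 m and height (world z) of lid_3_mid between 0.0535 and 0.0585 m and angle between lid_3_mid's own z axis and vertical below 0.05 rad and height (world z) of lid_1_mid between 0.015 and 0.03 m and angle between each of lid_1_mid, lid_2_mid's own z axis and vertical below 0.15 rad and height (world z) of lid_2_mid between 0.015 and 0.03 m))); the robot touches nothing.
It fails at once if the mug is shifted more than 30 mm or tipped (distance of mug from where it was at the start of the episode above 0.03 m or angle between mug's own z axis and vertical above 0.3 rad).
It fails at once if the glass dish is shifted more than 30 mm or tipped (distance of dish from where it was at the start of the episode above 0.03 m or angle between dish's own z axis and vertical above 0.3 rad).
It fails at once if the vial of marbles is shifted more than 30 mm or tipped (distance of vial from where it was at the start of the episode above 0.03 m or angle between vial's own z axis and vertical above 0.3 rad).
It also fails if it takes over 72 s, if anything falls off the work surface, if the arm or the gripper's body presses on something with over 40 N, if the wrist force passes 120 N, or if a joint passes its speed limit or range.

## Working session

There is one attempt and no reset: what is moved stays moved. The work goes in short steps, Python scripts to look and compute and a tool call to move; the robot and the scene stay as the last step left them, time stands still between calls to the robot, and variables do not carry over. Pictures are saved under pics/ and viewed, at most 10 in all, crops included, and the job is handed in when it is done.

Besides the shell and the picture viewer there is one more tool, called after "Emit:" as name(argument=value, ...) on one line, values as JSON. jog_arm: Moves the arm, as the interface text tells. Its arguments: {"type":"object","properties":{"series":{"type":"array","items":{"type":"array","items":{"type":"array","items":{"type":"number"}}}},"force":{"type":"number"}},"required":["series"]}

```bash
ls; mkdir -p pics
cat > h.py <<'E'
import numpy as np, cv2
from station import status, read_camera, job, recognise, trace, arm
from scipy.spatial.transform import Rotation as R
def Rt(s):
    q=s['eef_rot']; return R.from_quat([q[1],q[2],q[3],q[0]]).as_matrix()
def shot(n):
    s=status.state(); p=read_camera(n)
    if n=='wrist':
        T=np.eye(4);T[:3,:3]=Rt(s);T[:3,3]=s['tcp_pos']; p['W']=T@np.array(p['T_tool_cam'])
    else: p['W']=np.linalg.inv(np.array(p['extrinsics']))
    return p
def dist(p): return np.array([p['k1'],0,0,0.])
def K(p): return np.array([[p['fx'],0,p['cx']],[0,p['fy'],p['cy']],[0,0,1.]])
def w2p(p,X):
    M=np.linalg.inv(p['W']); return cv2.projectPoints(np.array(X,float).reshape(-1,1,3),cv2.Rodrigues(M[:3,:3])[0],M[:3,3],K(p),dist(p))[0][:,0]
def p2w(p,uv,z):
    u=cv2.undistortPoints(np.array(uv,float).reshape(-1,1,2),K(p),dist(p))[:,0]
    d=np.c_[u,np.ones(len(u))]@p['W'][:3,:3].T; o=p['W'][:3,3]
    return o+d*((z-o[2])/d[:,2])[:,None]
def save(p,n): cv2.imwrite('pics/'+n,p['pixels'][:,:,::-1])
E
python3 - <<'E'
from h import *
print(status.state())
for n in ('top','scene'):
    p=shot(n); save(p,n+'1.png'); print(n,p['W'][:3,3].round(3))
    for q in ('lid_1_mid','tin_1','mat','mug','dish','vial'):
        for d in recognise(q,p):
            b=d['box']; print(q,round(d['score'],2),np.round(b), p2w(p,[b[:2]],{'l':.02,'t':.05,'m':.0,'d':.045,'v':.074}[q[0]])[0].round(3))
E
```

```text
pics
{'clock': 0.0, 'joint_pos': array([-1.47852185e+00,  2.07413076e-01,  1.54290613e+00,  5.01751139e-06,
        1.39353683e+00, -1.50499346e-01]), 'joint_velocities': array([-0.00109564,  0.00062253,  0.00076575, -0.00079044, -0.00046463,
       -0.00064912]), 'effort': array([ 5.14082858e-04, -3.70882988e+01, -2.81410968e+01,  6.97511877e-02,
        3.61239631e-02, -1.89908892e-04]), 'tcp_pos': array([ 0.13816398, -0.55755352,  0.3015172 ]), 'eef_rot': array([-1.13114005e-03,  9.92641069e-01,  1.21088511e-01,  3.54095360e-05]), 'ft_force': array([ 0.2253331 ,  0.17292133, -0.12267699]), 'moment': array([-0.03349958,  0.04671814,  0.02113258]), 'grip_force': 0.0, 'finger_gap': 1.0005923007193043}
top [0.263 0.034 1.275]
lid_1_mid 0.92 [402. 172.  32.  37.] [ 0.619 -0.219  0.02 ]
tin_1 0.82 [257. 143.  25.  37.] [0.702 0.211 0.05 ]
tin_1 0.79 [197. 217.  34.  39.] [0.48  0.377 0.05 ]
tin_1 0.74 [301. 195.  31.  38.] [0.544 0.082 0.05 ]
mat 0.93 [300. 196.  42.  46.] [0.55  0.085 0.   ]
mug 0.96 [341. 120.  38.  37.] [ 0.79  -0.041  0.   ]
dish 0.91 [398. 122.  41.  36.] [ 0.767 -0.209  0.045]
vial 0.73 [204. 178.  20.  13.] [0.59  0.354 0.074]
scene [1.14  0.199 0.929]
lid_1_mid 0.87 [228. 207.  46.  35.] [ 0.63  -0.209  0.02 ]
lid_1_mid 0.7 [219. 146.  37.  31.] [ 0.435 -0.324  0.02 ]
tin_1 0.77 [378. 278.  32.  47.] [0.728 0.215 0.05 ]
tin_1 0.67 [461. 218.  39.  41.] [0.51  0.385 0.05 ]
tin_1 0.55 [346. 208.  27.  38.] [0.564 0.096 0.05 ]
mat 0.92 [344. 219.  59.  45.] [0.567 0.093 0.   ]
mug 0.62 [266. 268.  49.  47.] [ 0.758 -0.053  0.   ]
dish 0.67 [202. 250.  47.  46.] [ 0.777 -0.207  0.045]
dish 0.37 [220. 145.  34.  32.] [ 0.452 -0.309  0.045]
vial 0.73 [448. 252.  22.  20.] [0.631 0.359 0.074]
vial 0.41 [461. 218.  36.  44.] [0.528 0.379 0.074]
```

View pics/top1.png

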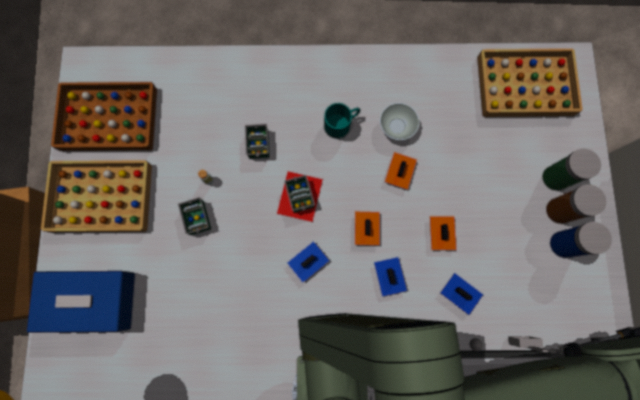

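View pics/scene1.png

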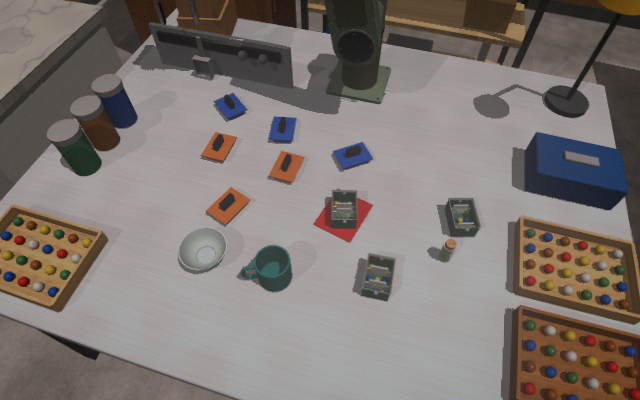

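The top view shows the candidates. The orange lids are at (402,172), (368,229) and (443,233). The blue look-alikes at (309,262), (391,276) and (462,293) are to be left alone. The tins are at (257,143), (197,217) and (301,195), and the last one stands on the red mat, so it is the one to close. Next I measure by colour.

```bash
cat >> h.py <<'E'
def orange(p):
    h=cv2.cvtColor(p['pixels'],cv2.COLOR_RGB2HSV); return cv2.inRange(h,(5,140,90),(17,255,255))
def lids(p,amin=300):
    out=[]
    for c in cv2.findContours(cv2.morphologyEx(orange(p),cv2.MORPH_OPEN,np.ones((3,3))),cv2.RETR_EXTERNAL,cv2.CHAIN_APPROX_NONE)[0]:
        if cv2.contourArea(c)<amin: continue
        w=p2w(p,c[:,0],.021)[:,:2]
        (cx,cy),(a,b),t=cv2.minAreaRect((w*1000).astype(np.float32))
        if a<b: a,b,t=b,a,t+90
        if 85<a<112 and 60<b<85: out.append((np.array([cx,cy])/1000,(t+90)%180-90,a,b))
    return out
def move(xyz,yawdeg,s=None):
    """row to have TCP at xyz pointing down, finger-closing axis at yawdeg (mod 180) in world"""
    s=s or status.state(); Rc=Rt(s); best=None
    for k in (0,180):
        a=np.radians(yawdeg+k); y=np.array([np.cos(a),np.sin(a),0]); z=np.array([0,0,-1.]); x=np.cross(y,z)
        r=R.from_matrix(Rc.T@np.c_[x,y,z]).as_rotvec()
        if best is None or np.linalg.norm(r)<np.linalg.norm(best): best=r
    d=Rc.T@(np.array(xyz)-s['tcp_pos'])*100
    print('row',best.round(3),d.round(2),'n>=',int(np.ceil(max(np.linalg.norm(d)/5,np.linalg.norm(best)/.15))),'j6',s['joint_pos'][5].round(2))
E
python3 - <<'E'
from h import *
p=shot('top')
for l in lids(p): print(l)
s=shot('scene')
for l in lids(s): print('scene',l)
h=cv2.cvtColor(p['pixels'],cv2.COLOR_RGB2HSV)
m=cv2.inRange(h,(0,150,100),(4,255,255))|cv2.inRange(h,(174,150,100),(180,255,255))
m=cv2.morphologyEx(m,cv2.MORPH_OPEN,np.ones((2,2))); m[:, :270]=0; m[:,330:]=0
u=np.argwhere(m)[:,::-1]; r=cv2.minAreaRect((p2w(p,u,.002)[:,:2]*1000).astype(np.float32)); print('mat',r)
s0=status.state(); y=Rt(s0)[:,1]; print('yaw y',np.degrees(np.arctan2(y[1],y[0])))
print(np.array(p and read_camera('wrist')['T_tool_cam']).round(3))
move([.46,-.2,.36],-10)
E
```

```text
(array([ 0.43482166, -0.3267063 ]), -0.3605499267578125, 93.02530670166016, 70.48091125488281)
(array([ 0.45072174, -0.10934316]), -1.3416213989257812, 94.56501007080078, 69.82888793945312)
(array([ 0.62264679, -0.21381171]), -19.5537109375, 96.39923858642578, 71.18679809570312)
scene (array([ 0.6242157 , -0.21188629]), -19.32549285888672, 96.55909729003906, 70.60930633544922)
scene (array([ 0.4528497 , -0.10655833]), -1.77398681640625, 96.67814636230469, 69.74896240234375)
scene (array([ 0.4364082 , -0.32449582]), -0.0658111572265625, 97.6680908203125, 71.07666778564453)
mat ((548.0025024414062, 84.09680938720703), (105.64099884033203, 130.90863037109375), 75.89681243896484)
yaw y -76.08711150092525
[[ 0.001 -0.959 -0.284  0.083]
 [ 1.     0.001 -0.    -0.001]
 [ 0.    -0.284  0.959 -0.084]
 [ 0.     0.     0.     1.   ]]
row [ 0.     0.    -1.153] [ 39.84 -27.03  -5.73] n>= 10 j6 -0.15
```

Run:
```python
from h import *
move([.575,.085,.36],-90)
```

```text
row [ 0.    -0.     0.243] [ 57.86 -51.93  -5.73] n>= 16 j6 -0.15
```

Emit:
jog_arm(series=[[[0, 0, 0.243, 57.9, -51.9, -5.7, 5], [0, 0, 0.243, 57.9, -51.9, -5.7, 5], [0, 0, 0.243, 57.9, -51.9, -5.7, 5], [0, 0, 0.243, 57.9, -51.9, -5.7, 5], [0, 0, 0.243, 57.9, -51.9, -5.7, 5], [0, 0, 0.243, 57.9, -51.9, -5.7, 5], [0, 0, 0.243, 57.9, -51.9, -5.7, 5], [0, 0, 0.243, 57.9, -51.9, -5.7, 5], [0, 0, 0.243, 57.9, -51.9, -5.7, 5], [0, 0, 0.243, 57.9, -51.9, -5.7, 5], [0, 0, 0.243, 57.9, -51.9, -5.7, 5], [0, 0, 0.243, 57.9, -51.9, -5.7, 5], [0, 0, 0.243, 57.9, -51.9, -5.7, 5], [0, 0, 0.243, 57.9, -51.9, -5.7, 5], [0, 0, 0.243, 57.9, -51.9, -5.7, 5], [0, 0, 0.243, 57.9, -51.9, -5.7, 5], [0, 0, 0.243, 57.9, -51.9, -5.7, 5], [0, 0, 0.243, 57.9, -51.9, -5.7, 5], [0, 0, 0.243, 57.9, -51.9, -5.7, 5], [0, 0, 0.243, 57.9, -51.9, -5.7, 5]]], force=50)

```text
clock: 2.85
tcp_pos: [0.5749, 0.0836, 0.3596]
eef_rot: [0.0, 1.0, -0.001, -0.0]
ft_force: [-0.1, 0.1, -0.1]
finger_gap: 0.533
grip_force: 0.0
```

Run:
```python
from h import *
s=status.state(); print(s['clock'],s['tcp_pos'],s['eef_rot'],s['joint_pos'].round(2),s['joint_velocities'].round(2))
p=shot('wrist'); save(p,'w1.png'); print(p['W'][:3,3], lids(p))
for d in trace('tin_1',p):
    m=d['mask'].astype(np.uint8); print(d['score'],d['box'])
    u=np.argwhere(m)[:,::-1]; print(cv2.minAreaRect((p2w(p,u,.05)[:,:2]*1000).astype(np.float32)))
h=cv2.cvtColor(p['pixels'],cv2.COLOR_RGB2HSV)
m=cv2.inRange(h,(0,150,60),(4,255,255))|cv2.inRange(h,(174,150,60),(180,255,255))
m=cv2.morphologyEx(m,cv2.MORPH_OPEN,np.ones((5,5)))
c=max(cv2.findContours(m,cv2.RETR_EXTERNAL,cv2.CHAIN_APPROX_NONE)[0],key=cv2.contourArea)
print('mat',cv2.minAreaRect((p2w(p,c[:,0],.002)[:,:2]*1000).astype(np.float32)))
```

```text
2.85 [0.57491256 0.08358866 0.35963165] [ 1.32794393e-04  9.99999455e-01 -1.01742125e-03 -1.91164010e-04] [-0.    0.18  1.45 -0.    1.51  1.57] [-0. -0. -0.  0. -0.  0.]
[0.65748705 0.08447907 0.44348628] [(array([ 0.43489493, -0.32586078]), -0.7417449951171875, 95.33109283447266, 72.46060180664062), (array([ 0.44766696, -0.10681688]), -1.656341552734375, 96.45195770263672, 72.37084197998047), (array([ 0.62113892, -0.21217409]), -19.396484375, 97.87702941894531, 72.59598541259766)]
0.64 [312.5, 188.4, 76.3, 84.9]
((550.761962890625, 89.474365234375), (99.33744812011719, 68.3802719116211), 15.332572937011719)
0.59 [198.4, 48.9, 78.9, 96.1]
((710.84423828125, 211.60177612304688), (96.87196350097656, 78.59219360351562), 2.0251364707946777)
0.58 [87.4, 232.4, 97.9, 84.2]
((490.04779052734375, 377.32586669921875), (99.8238754272461, 101.5185317993164), 18.176067352294922)
mat ((574.609375, 82.59456634521484), (109.7221450805664, 81.132568359375), 76.13848876953125)
```

View pics/w1.png

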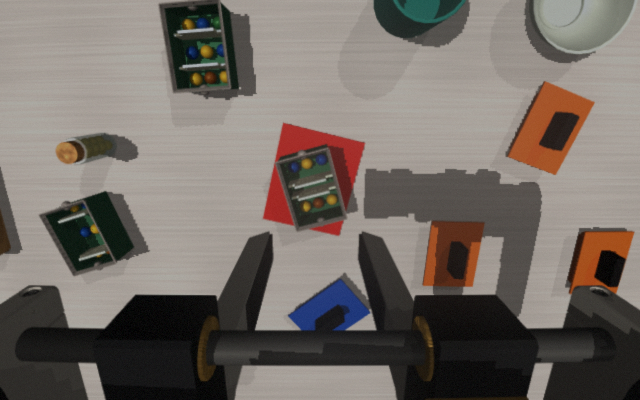

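The wrist view confirms the target tin on the red mat at (312,188), with its long axis at about +15°. The orange lids are at (454,254), (600,262) and (550,128). I refine the tin pose with mat hulls and template fits, and take a close crop.

```bash
cat >> h.py <<'E'
def red(p):
    h=cv2.cvtColor(p['pixels'],cv2.COLOR_RGB2HSV)
    m=cv2.inRange(h,(0,150,60),(4,255,255))|cv2.inRange(h,(174,150,60),(180,255,255))
    m=cv2.morphologyEx(m,cv2.MORPH_OPEN,np.ones((2,2)))
    u=np.argwhere(m)[:,::-1]; w=p2w(p,u,.002)[:,:2]; w=w[np.linalg.norm(w-[.549,.085],axis=1)<.1]
    return cv2.minAreaRect((w*1000).astype(np.float32))
E
python3 - <<'E'
from h import *
for n in ('wrist','top','scene'):
    p=shot(n); print(n,'mat',red(p))
    for d in trace('tin_1',p):
        u=np.argwhere(d['mask'])[:,::-1]; w=p2w(p,u,.05)[:,:2]
        if np.linalg.norm(w.mean(0)-[.549,.085])<.03: print(w.mean(0),cv2.minAreaRect((w*1000).astype(np.float32)))
    if n=='wrist':
        i=p['pixels'][110:260,240:390,::-1].copy()
        c=[]
        for s,z in(((95,69),.05),):
            a=np.radians(15.5);r=np.array([[np.cos(a),-np.sin(a)],[np.sin(a),np.cos(a)]])
            q=np.array([[1,1],[1,-1],[-1,-1],[-1,1]])*np.array(s)/2000@r.T+[.549,.085]
            c.append(w2p(p,np.c_[q,[z]*4]))
        i=cv2.resize(i,None,fx=4,fy=4,interpolation=cv2.INTER_CUBIC)
        for q in c: cv2.polylines(i,[((q-[240,110]+.5)*4).astype(int)],True,(255,0,255),1)
        cv2.imwrite('pics/c1.png',i)
E
```

```text
wrist mat ((547.31298828125, 87.55104064941406), (109.78871154785156, 134.54244995117188), 76.35392761230469)
[0.55230986 0.08933335] ((550.6859130859375, 89.08326721191406), (99.07975769042969, 67.26114654541016), 15.226127624511719)
top mat ((0.0, 0.0), (0.0, 0.0), 0.0)
scene mat ((554.3507690429688, 91.31813049316406), (106.37457275390625, 131.88816833496094), 75.99822235107422)
[0.56605078 0.09332727] ((564.9747924804688, 93.65070343017578), (117.60590362548828, 65.90100860595703), 15.57056713104248)
```

View pics/c1.png

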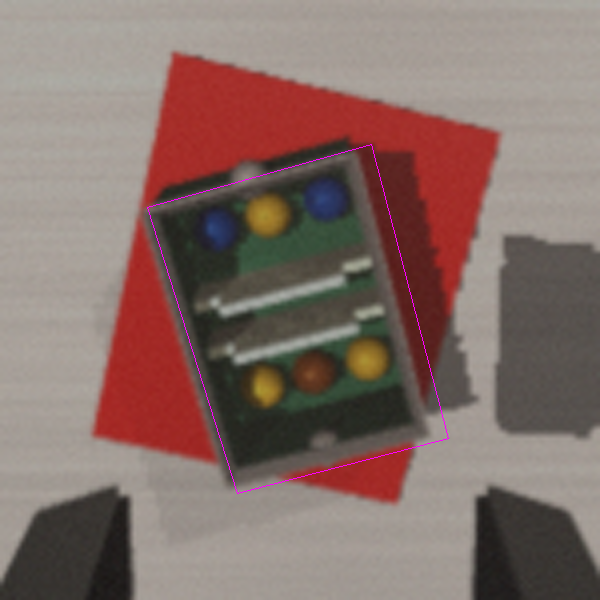

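The target rim fits at about (0.549, 0.088) with yaw 15.3°, agreeing with the mat's hull centre. Now above the near orange lid for a close look.

Run:
```python
from h import *
move([.448,-.107,.2],-91.6)
```

```text
row [-0.    -0.     0.027] [-12.73  19.17  15.97] n>= 6 j6 1.57
```

Emit:
jog_arm(series=[[[0, 0, 0.027, -12.7, 19.2, 16, 5], [0, 0, 0.027, -12.7, 19.2, 16, 5], [0, 0, 0.027, -12.7, 19.2, 16, 5], [0, 0, 0.027, -12.7, 19.2, 16, 5], [0, 0, 0.027, -12.7, 19.2, 16, 5], [0, 0, 0.027, -12.7, 19.2, 16, 5], [0, 0, 0.027, -12.7, 19.2, 16, 5], [0, 0, 0.027, -12.7, 19.2, 16, 5], [0, 0, 0.027, -12.7, 19.2, 16, 5]]])

```text
clock: 4.15
tcp_pos: [0.45, -0.1069, 0.201]
eef_rot: [0.0, 1.0, -0.013, 0.001]
ft_force: [-0.3, -0.3, -0.1]
finger_gap: 0.527
grip_force: 0.0
```

Run:
```python
from h import *
p=shot('wrist'); save(p,'w2.png'); s=status.state(); print(s['clock'],s['tcp_pos'])
for l in lids(p): print(l)
l=min(lids(p),key=lambda l:np.hypot(*(l[0]-[.448,-.107])))
move([*l[0],.123],l[1]-90)
```

```text
4.2 [ 0.4500183  -0.10674365  0.20108626]
(array([ 0.43304523, -0.326     ]), -0.1815948486328125, 98.8174819946289, 72.87335205078125)
(array([ 0.44859277, -0.10634509]), -1.9572677612304688, 98.32583618164062, 72.19615936279297)
row [ 0.001 -0.003  0.008] [-0.17 -0.04  7.81] n>= 2 j6 1.18
```

View pics/w2.png

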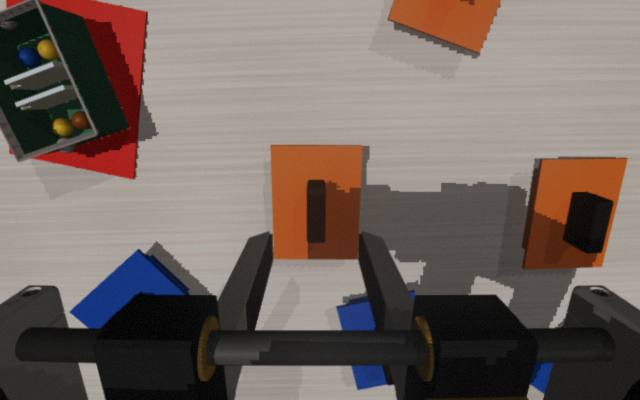

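The lid at (316,200) sits squarely between the fingers, and the blue ones stay clear. Descend and grip.

Emit:
jog_arm(series=[[[0, 0, 0.008, -0.2, 0, 4, 5], [0, 0, 0.008, -0.2, 0, 7.7, 5], [0, 0, 0.008, -0.2, 0, 7.7, 5], [0, 0, 0.008, -0.2, 0, 7.7, 5], [0, 0, 0.008, -0.2, 0, 7.7, 0.5], [0, 0, 0.008, -0.2, 0, 7.7, 0.5], [0, 0, 0.008, -0.2, 0, 7.7, 0.5], [0, 0, 0.008, -0.2, 0, 7.7, 0.5], [0, 0, 0.008, -0.2, 0, 7.7, 0.5], [0, 0, 0.008, -0.2, 0, 7.7, 0.5], [0, 0, 0.008, -0.2, 0, 7.7, 0.5], [0, 0, 0.008, -0.2, 0, 7.7, 0.5]]], force=50)

```text
clock: 5.4
tcp_pos: [0.4466, -0.1072, 0.1231]
eef_rot: [0.0, 1.0, -0.018, 0.0]
ft_force: [-0.8, 0.0, 5.1]
finger_gap: 0.148
grip_force: 50.0
```

Run:
```python
from h import *
s=status.state(); print(s['clock'],s['tcp_pos'],s['finger_gap']*94,s['grip_force'])
a=np.radians(-15.3)
move([.549,.088,.20],15.3-90)
```

```text
5.4 [ 0.44660079 -0.10720623  0.12305663] 13.90285902812739 50.001391768455505
row [ 0.    -0.    -0.302] [  9.55 -19.87  -7.69] n>= 5 j6 1.18
```

Gripped: the gap of 13.9 mm matches the 14 mm bar. Lift and carry it over the tin.

Emit:
jog_arm(series=[[[0, 0, 0, 0, 0, -4, 0.5], [0, 0, -0.1, 0, 0, -8, 0.5], [0, 0, -0.302, 9.3, -19.8, -7.7, 0.5], [0, 0, -0.302, 9.3, -19.8, -7.7, 0.5], [0, 0, -0.302, 9.3, -19.8, -7.7, 0.5], [0, 0, -0.302, 9.3, -19.8, -7.7, 0.5], [0, 0, -0.302, 9.3, -19.8, -7.7, 0.5], [0, 0, -0.302, 9.3, -19.8, -7.7, 0.5], [0, 0, -0.302, 9.3, -19.8, -7.7, 0.5], [0, 0, -0.302, 9.3, -19.8, -7.7, 0.5]]])

```text
clock: 6.4
tcp_pos: [0.5456, 0.0865, 0.199]
eef_rot: [0.0, 0.991, 0.132, -0.001]
ft_force: [-0.8, 0.3, -0.4]
finger_gap: 0.145
grip_force: 50.0
```

Run:
```python
from h import *
s=status.state(); print(s['clock'],s['tcp_pos'],s['finger_gap']*94,s['ft_force'])
for n in('wrist','top','scene'):
    p=shot(n)
    for c in cv2.findContours(orange(p),cv2.RETR_EXTERNAL,cv2.CHAIN_APPROX_NONE)[0]:
        if cv2.contourArea(c)<200: continue
        w=p2w(p,c[:,0],s['tcp_pos'][2]-.102)[:,:2]
        if np.hypot(*(w.mean(0)-[.549,.088]))<.05: print(n,cv2.minAreaRect((w*1000).astype(np.float32)))
    m=red(p); print('mat',m)
    if n!='top':save(p,n+'3.png')
move([.5472,.0875,.178],15.3-90)
```

```text
6.4 [0.5455515  0.08653321 0.19902231] 13.63056919585448 [-0.80619752  0.30980068 -0.42577085]
wrist ((571.4190673828125, 94.61714172363281), (48.98756790161133, 73.68646240234375), 16.224687576293945)
mat ((548.3291625976562, 87.90632629394531), (110.15962982177734, 134.95452880859375), 76.30512237548828)
mat ((580.1689453125, 91.56002044677734), (4.25673246383667, 93.48799133300781), 33.15757369995117)
scene ((551.8088989257812, 86.74786376953125), (95.00584411621094, 72.94590759277344), 16.471826553344727)
mat ((554.4122314453125, 92.67796325683594), (105.40630340576172, 131.70584106445312), 75.52084350585938)
row [ 0.     0.    -0.002] [ 0.15 -0.08  2.16] n>= 1 j6 1.31
```

View pics/wrist3.png

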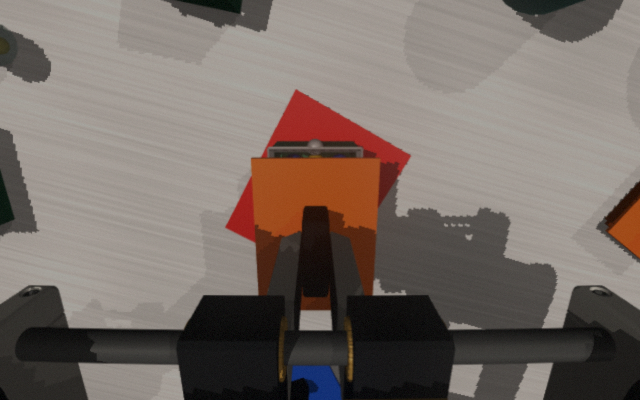

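Here the lid plate (columns 252–379) is centred over the rim (270–362) and parallel to it. Lower it to just past the wrong-lid stop.

Emit:
jog_arm(series=[[[0, 0, 0, 0.15, -0.1, 1, 0.5], [0, 0, 0, 0.15, -0.1, 2, 0.5], [0, 0, 0, 0.15, -0.1, 2.6, 0.5], [0, 0, 0, 0.15, -0.1, 2.9, 0.5], [0, 0, 0, 0.15, -0.1, 3.1, 0.5], [0, 0, 0, 0.15, -0.1, 3.3, 0.5], [0, 0, 0, 0.15, -0.1, 3.5, 0.5], [0, 0, 0, 0.15, -0.1, 3.6, 0.5], [0, 0, 0, 0.15, -0.1, 3.7, 0.5], [0, 0, 0, 0.15, -0.1, 3.7, 0.5], [0, 0, 0, 0.15, -0.1, 3.7, 0.5]]])

```text
clock: 7.65
tcp_pos: [0.5477, 0.0889, 0.165]
eef_rot: [0.0, 0.991, 0.133, 0.0]
ft_force: [-5.9, -0.5, 11.1]
finger_gap: 0.141
grip_force: 50.0
```

Emit:
jog_arm(series=[[[0, 0, 0, 0, 0, 0.3, 0.5], [0, 0, 0, 0, 0, 0.3, 0.5], [0, 0, 0, 0, 0, 0.5, 0.5], [0, 0, 0, 0, 0, 0.5, 0.5], [0, 0, 0, 0, 0, 0.5, 0.5]]])

```text
clock: 8.15
tcp_pos: [0.5481, 0.089, 0.1649]
eef_rot: [0.0, 0.991, 0.133, -0.0]
ft_force: [-16.3, -0.8, 37.8]
finger_gap: 0.146
grip_force: 50.0
```

It stopped at +10 mm (TCP 0.165 instead of 0.155) under 38 N, so this lid is wrong. Lift it off and put it back where it was.

Emit:
jog_arm(series=[[[0, 0, 0, 0, 0, -1, 0.5], [0, 0, 0, 0, 0, -3, 0.5], [0, 0, 0, 0, 0, -5.5, 0.5], [0, 0, 0, 0, 0, -5.5, 0.5], [0, 0, 0, 0, 0, -5.5, 0.5]]])

```text
clock: 8.65
tcp_pos: [0.5478, 0.0889, 0.2128]
eef_rot: [0.0, 0.991, 0.133, 0.001]
ft_force: [-0.6, 0.4, -0.7]
finger_gap: 0.145
grip_force: 50.0
```

Run:
```python
from h import *
s=status.state(); print(s['tcp_pos'],s['ft_force'])
move([.4466,-.1072,.1235],-92)
```

```text
[0.54782085 0.08890922 0.21275886] [-0.60277781  0.428302   -0.73518626]
row [ 0.    -0.001  0.302] [-14.95  16.25   8.91] n>= 5 j6 1.31
```

Emit:
jog_arm(series=[[[0, 0, 0.302, -14.9, 16.2, 0, 0.5], [0, 0, 0.302, -14.9, 16.2, 0, 0.5], [0, 0, 0.302, -14.9, 16.2, 0, 0.5], [0, 0, 0.302, -14.9, 16.2, 0, 0.5], [0, 0, 0.302, -14.9, 16.2, 0, 0.5], [0, 0, 0.302, -14.9, 16.2, 4, 0.5], [0, 0, 0.302, -14.9, 16.2, 7, 0.5], [0, 0, 0.302, -14.9, 16.2, 8.5, 0.5], [0, 0, 0.302, -14.9, 16.2, 8.9, 0.5], [0, 0, 0.302, -14.9, 16.2, 8.9, 0.5], [0, 0, 0.302, -14.9, 16.2, 8.9, 5], [0, 0, 0.302, -14.9, 16.2, 8.9, 5], [0, 0, 0.302, -14.9, 16.2, 8.9, 5], [0, 0, 0.302, -14.9, 16.2, 8.9, 5], [0, 0, 0.302, -14.9, 16.2, 4, 5], [0, 0, 0.302, -14.9, 16.2, 0.9, 5], [0, 0, 0.302, -14.9, 16.2, 0.9, 5]]])

```text
clock: 10.35
tcp_pos: [0.4497, -0.108, 0.2084]
eef_rot: [0.002, 1.0, -0.018, 0.005]
ft_force: [0.6, -0.4, 0.2]
finger_gap: 0.527
grip_force: 0.0
```

Run:
```python
from h import *
s=status.state(); print(s['clock'],s['tcp_pos'],s['ft_force'],s['finger_gap']*94)
p=shot('wrist')
for l in lids(p): print(l)
move([.6215,-.212,.2],-19.4-90)
```

```text
10.35 [ 0.44967405 -0.108009    0.20836133] [ 0.64301418 -0.43584136  0.23887454] 49.55294898857745
(array([ 0.43303473, -0.3259072 ]), -0.17061614990234375, 98.64920806884766, 72.9478759765625)
(array([ 0.44594202, -0.10518431]), -2.0616607666015625, 97.19902038574219, 72.37322998046875)
row [ 0.001 -0.006  0.304] [17.68  9.85  0.73] n>= 5 j6 1.18
```

Lid A is back flat on the shelf (0.446, -0.105). Next is the far lid.

Emit:
jog_arm(series=[[[0, 0, 0.304, 17.7, 9.8, 0.7, 5], [0, 0, 0.304, 17.7, 9.8, 0.7, 5], [0, 0, 0.304, 17.7, 9.8, 0.7, 5], [0, 0, 0.304, 17.7, 9.8, 0.7, 5], [0, 0, 0.304, 17.7, 9.8, 0.7, 5], [0, 0, 0.304, 17.7, 9.8, 0.7, 5], [0, 0, 0.304, 17.7, 9.8, 0.7, 5], [0, 0, 0.304, 17.7, 9.8, 0.7, 5]]])

```text
clock: 11.2
tcp_pos: [0.6187, -0.2098, 0.1965]
eef_rot: [-0.0, 0.986, -0.169, -0.001]
ft_force: [0.2, -0.5, 0.7]
finger_gap: 0.528
grip_force: 0.0
```

Run:
```python
from h import *
s=status.state(); print(s['clock'],s['tcp_pos'])
p=shot('wrist')
for l in lids(p): print(l)
l=min(lids(p),key=lambda l:np.hypot(*(l[0]-[.6215,-.212])))
move([*l[0],.1235],l[1]-90)
```

```text
11.2 [ 0.61865735 -0.20978684  0.19650217]
(array([ 0.62091071, -0.21166827]), -19.335227966308594, 98.14958190917969, 72.2247314453125)
row [-0.     0.    -0.001] [0.25 0.1  7.35] n>= 2 j6 1.45
```

Emit:
jog_arm(series=[[[0, 0, 0, 0, 0, 4, 5], [0, 0, 0, 0, 0, 7.3, 5], [0, 0, 0, 0, 0, 7.3, 5], [0, 0, 0, 0, 0, 7.3, 5], [0, 0, 0, 0, 0, 7.3, 0.5], [0, 0, 0, 0, 0, 7.3, 0.5], [0, 0, 0, 0, 0, 7.3, 0.5], [0, 0, 0, 0, 0, 7.3, 0.5], [0, 0, 0, 0, 0, 7.3, 0.5], [0, 0, 0, 0, 0, 7.3, 0.5], [0, 0, 0, 0, 0, 7.3, 0.5], [0, 0, 0, 0, 0, 7.3, 0.5]]])

```text
clock: 12.45
tcp_pos: [0.6201, -0.211, 0.124]
eef_rot: [0.0, 0.986, -0.169, 0.0]
ft_force: [-1.3, -0.6, 2.9]
finger_gap: 0.139
grip_force: 50.0
```

Run:
```python
from h import *
s=status.state(); print(s['clock'],s['tcp_pos'],s['finger_gap']*94,s['grip_force'])
move([.549,.088,.20],15.3-90)
```

```text
12.45 [ 0.62006108 -0.21101929  0.12401009] 13.039681638358811 50.00110745429993
row [ 0.    -0.    -0.606] [-16.65 -25.83  -7.61] n>= 7 j6 1.45
```

Emit:
jog_arm(series=[[[0, 0, 0, 0, 0, -4, 0.5], [0, 0, -0.1, 0, 0, -8, 0.5], [0, 0, -0.606, -16.7, -25.8, -7.6, 0.5], [0, 0, -0.606, -16.7, -25.8, -7.6, 0.5], [0, 0, -0.606, -16.7, -25.8, -7.6, 0.5], [0, 0, -0.606, -16.7, -25.8, -7.6, 0.5], [0, 0, -0.606, -16.7, -25.8, -7.6, 0.5], [0, 0, -0.606, -16.7, -25.8, -7.6, 0.5], [0, 0, -0.606, -16.7, -25.8, -7.6, 0.5], [0, 0, -0.606, -16.7, -25.8, -7.6, 0.5], [0, 0, -0.606, -16.7, -25.8, -7.6, 0.5]]])

```text
clock: 13.55
tcp_pos: [0.5485, 0.0874, 0.1994]
eef_rot: [0.0, 0.991, 0.133, -0.0]
ft_force: [0.5, -0.6, -1.1]
finger_gap: 0.144
grip_force: 50.0
```

Run:
```python
from h import *
s=status.state(); print(s['clock'],s['tcp_pos'])
p=shot('wrist')
for l in lids(p): print(l)
move([.5478,.0885,.162],15.3-90)
```

```text
13.55 [0.54848842 0.08738896 0.19935905]
(array([0.55223285, 0.08939999]), -74.66639804840088, 102.78349304199219, 66.57637786865234)
row [ 0.001  0.    -0.001] [-0.05 -0.19  3.75] n>= 1 j6 1.31
```

Emit:
jog_arm(series=[[[0, 0, 0, -0.05, -0.1, 1, 0.5], [0, 0, 0, -0.05, -0.1, 2, 0.5], [0, 0, 0, -0.05, -0.1, 2.6, 0.5], [0, 0, 0, -0.05, -0.1, 2.9, 0.5], [0, 0, 0, -0.05, -0.1, 3.1, 0.5], [0, 0, 0, -0.05, -0.1, 3.3, 0.5], [0, 0, 0, -0.05, -0.1, 3.5, 0.5], [0, 0, 0, -0.05, -0.1, 3.6, 0.5], [0, 0, 0, -0.05, -0.1, 3.8, 0.5], [0, 0, 0, -0.05, -0.1, 3.9, 0.5], [0, 0, 0, -0.05, -0.1, 3.9, 0.5]]])

```text
clock: 14.7
tcp_pos: [0.5482, 0.0889, 0.1659]
eef_rot: [0.0, 0.991, 0.133, 0.0]
ft_force: [-10.3, -1.7, 24.6]
finger_gap: 0.145
grip_force: 50.0
```

Emit:
jog_arm(series=[[[0, 0, 0, -0.1, 0, -0.3, 0.5], [0, 0, 0, -0.2, 0, -0.3, 0.5], [0, 0, 0, -0.2, 0, -0.1, 0.5], [0, 0, 0, -0.3, 0, 0, 0.5], [0, 0, 0, -0.3, 0, 0.1, 0.5], [0, 0, 0, -0.3, 0, 0.1, 0.5]]])

```text
clock: 15.3
tcp_pos: [0.5474, 0.0886, 0.1658]
eef_rot: [0.0, 0.991, 0.133, 0.003]
ft_force: [-8.6, 1.2, 28.4]
finger_gap: 0.146
grip_force: 50.0
```

Also stops 10 mm high, and nudging it doesn't help, so this lid is wrong too. Return it to its spot.

Emit:
jog_arm(series=[[[0, 0, 0, 0, 0, -1, 0.5], [0, 0, 0, 0, 0, -3, 0.5], [0, 0, 0, 0, 0, -5.5, 0.5], [0, 0, 0, 0, 0, -5.5, 0.5], [0, 0, 0, 0, 0, -5.5, 0.5], [0, 0, 0, 0, 0, -5.5, 0.5]]])

```text
clock: 15.9
tcp_pos: [0.5436, 0.0881, 0.2127]
eef_rot: [-0.0, 0.991, 0.133, -0.002]
ft_force: [-0.4, -0.3, -2.1]
finger_gap: 0.151
grip_force: 50.0
```

Run:
```python
from h import *
s=status.state(); print(s['tcp_pos'],s['ft_force'])
move([.6201,-.2110,.124],-19.4-90)
```

```text
[0.54358311 0.0880501  0.21270388] [-0.39734452 -0.32774701 -2.14481436]
row [0.    0.003 0.605] [-0.47 30.87  8.85] n>= 7 j6 1.31
```

Emit:
jog_arm(series=[[[0, 0, 0.605, -0.5, 30.9, 0, 0.5], [0, 0, 0.605, -0.5, 30.9, 0, 0.5], [0, 0, 0.605, -0.5, 30.9, 0, 0.5], [0, 0, 0.605, -0.5, 30.9, 0, 0.5], [0, 0, 0.605, -0.5, 30.9, 0, 0.5], [0, 0, 0.605, -0.5, 30.9, 0, 0.5], [0, 0, 0.605, -0.5, 30.9, 0, 0.5], [0, 0, 0.605, -0.5, 30.9, 4, 0.5], [0, 0, 0.605, -0.5, 30.9, 7, 0.5], [0, 0, 0.605, -0.5, 30.9, 8.5, 0.5], [0, 0, 0.605, -0.5, 30.9, 8.8, 0.5], [0, 0, 0.605, -0.5, 30.9, 8.8, 0.5], [0, 0, 0.605, -0.5, 30.9, 8.8, 5], [0, 0, 0.605, -0.5, 30.9, 8.8, 5], [0, 0, 0.605, -0.5, 30.9, 8.8, 5], [0, 0, 0.605, -0.5, 30.9, 8.8, 5], [0, 0, 0.605, -0.5, 30.9, 4, 5], [0, 0, 0.605, -0.5, 30.9, 0.9, 5], [0, 0, 0.605, -0.5, 30.9, 0.9, 5]]])

```text
clock: 17.8
tcp_pos: [0.6246, -0.2129, 0.2127]
eef_rot: [0.002, 0.986, -0.168, 0.006]
ft_force: [-0.0, -0.7, 1.3]
finger_gap: 0.53
grip_force: 0.0
```

Run:
```python
from h import *
s=status.state(); print(s['clock'],s['tcp_pos'],s['ft_force'],s['finger_gap']*94)
p=shot('wrist')
for l in lids(p): print(l)
move([.433,-.326,.2],-.3-90)
```

```text
17.8 [ 0.62462147 -0.21290792  0.21272173] [-0.0179289  -0.66657993  1.30702044] 49.77825570033697
(array([ 0.62268958, -0.21044511]), -19.363082885742188, 97.31793975830078, 72.01216125488281)
row [ 0.002 -0.007 -0.333] [-14.18  17.04   0.88] n>= 5 j6 1.45
```

Lid C is back flat on the shelf. Now the third lid.

Emit:
jog_arm(series=[[[0, 0, -0.333, -14.2, 17, 0.9, 5], [0, 0, -0.333, -14.2, 17, 0.9, 5], [0, 0, -0.333, -14.2, 17, 0.9, 5], [0, 0, -0.333, -14.2, 17, 0.9, 5], [0, 0, -0.333, -14.2, 17, 0.9, 5], [0, 0, -0.333, -14.2, 17, 0.9, 5], [0, 0, -0.333, -14.2, 17, 0.9, 5], [0, 0, -0.333, -14.2, 17, 0.9, 5], [0, 0, -0.333, -14.2, 17, 0.9, 5], [0, 0, -0.333, -14.2, 17, 0.9, 5]]])

```text
clock: 18.85
tcp_pos: [0.4319, -0.3239, 0.1966]
eef_rot: [-0.0, 1.0, -0.002, 0.0]
ft_force: [-0.4, 0.1, 0.1]
finger_gap: 0.534
grip_force: 0.0
```

Run:
```python
from h import *
s=status.state(); print(s['clock'],s['tcp_pos'])
p=shot('wrist')
for l in lids(p): print(l)
l=min(lids(p),key=lambda l:np.hypot(*(l[0]-[.434,-.326])))
move([*l[0],.1235],l[1]-90)
```

```text
18.85 [ 0.4318571  -0.32392258  0.19657661]
(array([ 0.4330889 , -0.32499304]), -0.2853546142578125, 97.86631774902344, 72.3818359375)
(array([ 0.44571765, -0.10369731]), -2.1551666259765625, 98.66783142089844, 72.79129791259766)
row [-0.    -0.     0.001] [0.14 0.1  7.31] n>= 2 j6 0.77
```

Emit:
jog_arm(series=[[[0, 0, 0, 0.1, 0.1, 4, 5], [0, 0, 0, 0.1, 0.1, 7.3, 5], [0, 0, 0, 0.1, 0.1, 7.3, 5], [0, 0, 0, 0.1, 0.1, 7.3, 5], [0, 0, 0, 0.1, 0.1, 7.3, 0.5], [0, 0, 0, 0.1, 0.1, 7.3, 0.5], [0, 0, 0, 0.1, 0.1, 7.3, 0.5], [0, 0, 0, 0.1, 0.1, 7.3, 0.5], [0, 0, 0, 0.1, 0.1, 7.3, 0.5], [0, 0, 0, 0.1, 0.1, 7.3, 0.5], [0, 0, 0, 0.1, 0.1, 7.3, 0.5], [0, 0, 0, 0.1, 0.1, 7.3, 0.5]]])

```text
clock: 20.1
tcp_pos: [0.4321, -0.3257, 0.1241]
eef_rot: [0.0, 1.0, -0.003, 0.0]
ft_force: [-0.4, 0.6, 4.2]
finger_gap: 0.143
grip_force: 50.0
```

Run:
```python
from h import *
s=status.state(); print(s['clock'],s['tcp_pos'],s['finger_gap']*94,s['grip_force'])
move([.548,.088,.20],15.3-90)
```

```text
20.1 [ 0.4320631  -0.32570411  0.12405295] 13.477558327007173 50.000941157341
row [ 0.    -0.    -0.272] [ 11.38 -41.43  -7.6 ] n>= 9 j6 0.77
```

Emit:
jog_arm(series=[[[0, 0, 0, 0, 0, -4, 0.5], [0, 0, 0, 0, 0, -8, 0.5], [0, 0, -0.272, 11.4, -41.4, -7.6, 0.5], [0, 0, -0.272, 11.4, -41.4, -7.6, 0.5], [0, 0, -0.272, 11.4, -41.4, -7.6, 0.5], [0, 0, -0.272, 11.4, -41.4, -7.6, 0.5], [0, 0, -0.272, 11.4, -41.4, -7.6, 0.5], [0, 0, -0.272, 11.4, -41.4, -7.6, 0.5], [0, 0, -0.272, 11.4, -41.4, -7.6, 0.5], [0, 0, -0.272, 11.4, -41.4, -7.6, 0.5], [0, 0, -0.272, 11.4, -41.4, -7.6, 0.5], [0, 0, -0.272, 11.4, -41.4, -7.6, 0.5], [0, 0, -0.272, 11.4, -41.4, -7.6, 0.5], [0, 0, -0.272, 11.4, -41.4, -7.6, 0.5]]])

```text
clock: 21.5
tcp_pos: [0.5475, 0.0869, 0.199]
eef_rot: [0.0, 0.991, 0.133, -0.001]
ft_force: [-0.3, -0.0, -2.0]
finger_gap: 0.145
grip_force: 50.0
```

Run:
```python
from h import *
s=status.state(); print(s['clock'],s['tcp_pos'])
move([.5478,.0885,.162],15.3-90)
```

```text
21.5 [0.54753252 0.0869194  0.19898918]
row [ 0.     0.002 -0.001] [ 0.07 -0.15  3.7 ] n>= 1 j6 1.31
```

Emit:
jog_arm(series=[[[0, 0, 0, 0, -0.1, 1, 0.5], [0, 0, 0, 0, -0.1, 2, 0.5], [0, 0, 0, 0, -0.1, 2.6, 0.5], [0, 0, 0, 0, -0.1, 2.9, 0.5], [0, 0, 0, 0, -0.1, 3.1, 0.5], [0, 0, 0, 0, -0.1, 3.3, 0.5], [0, 0, 0, 0, -0.1, 3.5, 0.5], [0, 0, 0, 0, -0.1, 3.6, 0.5], [0, 0, 0, 0, -0.1, 3.8, 0.5], [0, 0, 0, 0, -0.1, 3.9, 0.5], [0, 0, 0, 0, -0.1, 3.9, 0.5]]])

```text
clock: 22.6
tcp_pos: [0.5482, 0.0887, 0.1612]
eef_rot: [0.0, 0.991, 0.133, 0.001]
ft_force: [-0.3, -0.9, 1.1]
finger_gap: 0.14
grip_force: 50.0
```

It passes the stop freely (0.161 with 1 N), so this is the right lid. Press it home.

Emit:
jog_arm(series=[[[0, 0, 0, 0, 0, 0.2, 0.5], [0, 0, 0, 0, 0, 0.4, 0.5], [0, 0, 0, 0, 0, 0.6, 0.5], [0, 0, 0, 0, 0, 0.8, 0.5], [0, 0, 0, 0, 0, 0.9, 0.5], [0, 0, 0, 0, 0, 0.9, 0.5], [0, 0, 0, 0, 0, 0.9, 0.5]]])

```text
clock: 23.3
tcp_pos: [0.5482, 0.089, 0.1558]
eef_rot: [0.0, 0.991, 0.133, -0.0]
ft_force: [-9.6, -0.8, 24.5]
finger_gap: 0.15
grip_force: 50.0
```

TCP 0.1558 gives a lid centre at 0.0563, which is home. Relax, let go and retreat.

Emit:
jog_arm(series=[[[0, 0, 0, 0, 0, -0.3, 0.5], [0, 0, 0, 0, 0, -0.4, 0.5], [0, 0, 0, 0, 0, -0.4, 5], [0, 0, 0, 0, 0, -0.4, 5], [0, 0, 0, 0, 0, -0.4, 5], [0, 0, 0, 0, 0, -0.4, 5], [0, 0, 0, 0, 0, -0.4, 5], [0, 0, 0, 0, 0, -3, 5], [0, 0, 0, 0, 0, -7, 5], [0, 0, 0, 0, 0, -12, 5], [0, 0, 0, 0, 0, -16, 5], [0, 0, 0, 0, 0, -20, 5], [0, 0, 0, 0, 0, -20, 5], [0, 0, 0, 0, 0, -20, 5], [0, 0, 0, 0, 0, -20, 5]]])

```text
clock: 24.8
tcp_pos: [0.547, 0.0888, 0.3498]
eef_rot: [-0.0, 0.991, 0.133, -0.002]
ft_force: [-0.7, 0.9, 0.0]
finger_gap: 0.53
grip_force: 0.0
```

Run:
```python
from h import *
s=status.state(); print(s['clock'],s['tcp_pos'],s['ft_force'])
for n in ('wrist','scene'):
    p=shot(n)
    for l in lids(p): print(n,l)
    if n=='wrist':
        save(p,'w9.png')
        for c in cv2.findContours(orange(p),cv2.RETR_EXTERNAL,cv2.CHAIN_APPROX_NONE)[0]:
            if cv2.contourArea(c)>300: print(cv2.minAreaRect((p2w(p,c[:,0],.053)[:,:2]*1000).astype(np.float32)))
        print(red(p))
```

```text
24.8 [0.54703253 0.08875427 0.34980747] [-0.73710902  0.91774825  0.01042383]
wrist (array([0.54217316, 0.08840707]), 15.358783721923828, 106.183837890625, 79.58914184570312)
wrist (array([ 0.62274646, -0.21094868]), -19.409591674804688, 98.37129211425781, 72.94414520263672)
((548.7554321289062, 90.14908599853516), (97.94581604003906, 73.53164672851562), 15.343835830688477)
((623.0697021484375, -185.91990661621094), (67.28451538085938, 90.73876190185547), 70.59040832519531)
((599.2788696289062, 379.7835388183594), (24.186641693115234, 24.307371139526367), 4.943881034851074)
((547.8709716796875, 87.2835693359375), (109.81835174560547, 134.84255981445312), 76.35395050048828)
scene (array([0.53123907, 0.08615871]), 16.450145721435547, 96.81714630126953, 74.95297241210938)
scene (array([ 0.62577002, -0.21060692]), -19.40997314453125, 96.5728988647461, 71.42484283447266)
```

View pics/w9.png

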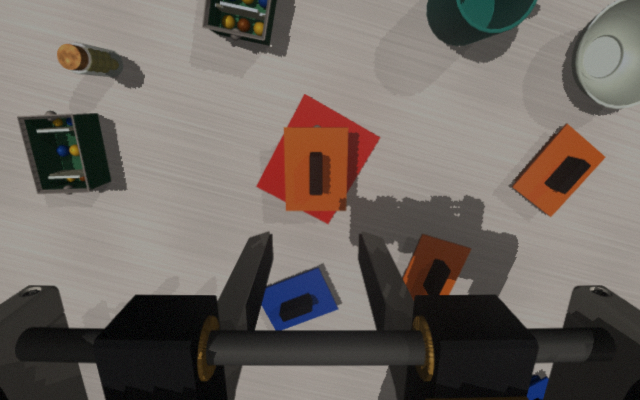

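The lid sits flat on the mat's tin at (316,169). It measures 98 x 73.5 mm at the home plate height and is within about 3 mm of the mat's middle. The other two lids lie flat at (558,170) and (436,268). The mug, dish and vial are untouched.

```bash
python3 -c "
from station import job; print(job.hand_in())"
```

```text
the job is handed in; nothing more can be done
None
```

I tried all three orange lids: the third one fitted and is snapped home on the tin on the red mat, the other two lie flat on the shelf, the bystanders were not touched, and the job is handed in; no verdict was shown.

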